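Set up the soap grater: lay in the feed chute, screw the hopper top to face it

ROBOT

A 6-joint arm with a two-finger parallel gripper is mounted at the origin on the work surface. World frame = base frame: x ahead of the robot, y to its left, z up, the work surface at z = 0. Lengths are in m, angles in rad, forces in N, time in s.
With the tool pointing down it reaches from about 0.3 to 0.775 m from the base axis. Payload 14.6 kg.
Tool frame: the origin (TCP) lies on the front face of the gripper's body, between the roots of the fingers; the fingertips stand 97 mm ahead of it and the grasp point (between the pads) lies 78 mm ahead of it; z points along the fingers, x is the direction in which the jaws open and shut, and the axes are right-handed (so a half turn about z gives the same grasp; the last joint's range is limited). The gripper opens to 94 mm and grips with 3 to 60 N. Pads are 16 mm wide; open, the fingers measure 119 mm over their backs; the gripper's body (75 mm by 177 mm) begins 78 mm behind the grasp point.
Start: joints at [-1.288, 0.3, 1.521, -0, 1.321, -0.067], TCP at [0.188, -0.517, 0.303] pointing down, gripper open.
Joint ranges: [-3.03, 3.03], [-0.79, 2.21], [0.23, 2.52], [-1.04, 4.18], [0, 3.07], [-2.55, 2.55]. Speed limits (rad/s): [2.22, 2.22, 2.57, 3.14, 3.14, 3.14].

INTERFACE

Orientations are given as [roll, pitch, yaw] about the fixed x, y, z axes, in that order (R = Rz(yaw) Ry(pitch) Rx(roll)).
In Python, from station import sensors, camera, ctrl gives the robot as it stands.
- The arm moves only by the tool move_arm, never from a script. Its argument "rows" is text: rows parted by semicolons, each of 6 numbers parted by spaces: the shift along the tool's x, y, z in mm, then the turn, a rotation vector about the tool's x, y, z in rad. In form: x y z wx wy wz; .... A call has 1 to 20 rows; each row shifts and turns the pose as measured when the row begins, along the tool's axes as they then stand; what a row does not reach is not made up. A row lasts 1/8 s, in which the tool goes at most 62.5 mm and 10.7 degrees, less where a joint would pass 70% of its speed; a pose out of reach is approached as far as the arm can. A call with a gripper value outside its range is refused whole. "grip" is the opening, from -1 (shut) to 1 (fully open), set as the call begins (left out, the last holds). The fingers move at their own pace and stop on an object; "newtons" is the grip in N (left out, the last holds). Time passes only in rows, so rows that do not move let the fingers close. It gives the time, the measured TCP pose, the force and the opening at its end, in the units of the state.
- sensors.get_obs(): the state, without advancing time (a new reading comes with each control period).
- camera(name): name is "scene" or "side" or "wrist"; returns a dict with "color" (420x560x3 uint8, blue, green, red), "z_map" (420x560 float32, m along the optical axis (not along the pixel's ray), 0 where there is no reading), "mtx" (3x3 intrinsics, pixels), "position" and "attitude" of the camera in the world; the wrist camera has in their place "hand_eye" (4x4, takes a point from camera to tool coordinates, whose origin is the TCP and whose axes are the tool frame's). Camera axes: x right, y down, z forward; pixel columns grow to the right and rows downward; lengths in m; the calibration is good to about 2 mm. A picture is of the moment at which its call begins: read the wrist's pose just before it.
- ctrl.hand_in(): hands the job in, once; it reports no verdict.
The state is a dict: "time_s": time; "qpos": joint angles; "joint_vel": joint speeds; "tau": joint torques, N m; "ee_pos": TCP position; "eef_rot": TCP orientation; "force": force on the tool from outside, world axes, zero at the start; "moment": the same for the moment, N m; "grip_width": finger opening in m.
Only numpy, scipy, OpenCV 4.12 (cv2) and the standard library are available. Lean on these libraries where they do the work, as an engineer would, in place of code of your own. Each camera call takes 0.05 s, during which the arm holds its last target.

TASK

Get the soap grater ready for feeding. Lay the small steel V-chute from its wooden cradle into the fixed angle rest beside the grater, nested fully home with its ends level with the rest's and its open end towards the grater; and screw the grater's hopper top down clockwise by its rib until no black thread shows any more under its skirt and then on, less than one further turn, until its square mouth faces straight along the chute, well short of the end of the thread. Do not knock over or shift the bottles, jug, cup, jar and the spare angle on the table.

Things in the scene. Friction and masses are not known exactly. Their poses are not given: they have to be found in the camera images.
- stand: Fixed wooden board, 12 mm thick, carrying the grater and the angle rest. Origin on the table under the grater's axis; x points level from that axis towards the rest, z up. The board spans x -65 to 190, y -60 to 60 mm; the round grater under the hopper top is 104 mm wide at its foot
- seat (a point): Middle of the inside bottom line of the fixed steel angle rest, at (129, 0, 102) mm in the board's frame, same axes. The rest: 90 degree V open upwards, 3 mm thick, 110 mm long along x, 16 mm to either side at its top, 14 mm above this point; on two posts. The chute is home when its origin is at this point and its x axis points along this frame's -x
- chute: Loose steel V-chute, 110 mm long, 0.16 kg: two legs at 90 degrees, 3 mm thick, open upwards, each ending in an upright lip. Origin at the outer bottom edge of the V at mid-length; x along the V towards the open end (the other end, at -x, is closed by a plate), z up. The lips' outer faces are flat, upright, at y +-23.5 mm (47 mm to grip across), from z 20 to 36 mm. It starts level in its cradle
- cradle: Fixed wooden cradle, board 100 x 70 x 12 mm, origin at the centre of its underside, x along its length; two V-notched blocks (32 to 37 mm wide at the top, z 59 mm) hold the chute with the chute's origin 45 mm above this origin and the same yaw
- head (a joint): Angle in rad of the grater's hopper top on its thread: grows as it is turned clockwise seen from above, which lowers it 18 mm per full turn (2.86 mm per rad). Range 0 to 12. It stays where it is left, and needs about 0.12 N m to turn. From 6.0 on the skirt has covered the black thread; it starts at 3.2 to 5.4. The one right angle, always between 6.5 and 10.3, is where the mouth faces the rest
- rib (a point): Centre of the top of the grip rib on the hopper top, on the grater's axis. The rib is an upright plate 56 mm long (along this frame's x), 14 mm thick (y), standing 38 mm above the round flat top of the hopper top (84 mm across). This frame turns with the hopper top, z up, x towards the mouth. The height of this point falls by 2.86 mm per rad
- mouth (a point): Centre of the opening of the square mouth, a duct 44 mm wide and 36 mm high that sticks out sideways from the hopper top and ends 60 mm from its axis; this point is 60 mm below the rib's top. x points out of the mouth, away from the axis
- jug: Bystander: loose steel jug with a handle, 92 mm wide, 125 mm high; origin at the centre of its underside
- bottle_a: Bystander: loose white dropper bottle with a black pointed cap, 37 mm wide, 130 mm high, between robot and grater; origin at the centre of its underside
- bottle_b: Bystander: the same bottle with a white cap, beyond the grater
- bottle_c: Bystander: the same bottle with a black cap, on the right
- cup: Bystander: loose steel measuring cup, 72 mm wide, 55 mm high, on the left
- jar: Bystander: loose white jar, 64 mm wide, 75 mm high, near the robot; origin at the centre of its underside
- guard: Bystander: loose spare steel angle 140 x 50 x 50 mm lying on one leg, far right, wider than the chute and without lips; not wanted

How it is judged:
By the outcome, as a careful person would: the job done as asked, in the order asked, and still so for the second after the job is handed in, with the robot touching nothing.
It also fails if it takes over 72 s, if anything falls off the work surface, if the arm or the gripper's body presses on something with over 40 N, if the wrist force passes 120 N, or if a joint passes its speed limit or range.

## Working session

There is one attempt and no reset: what is moved stays moved. The work goes in short steps, Python scripts to look and compute and a tool call to move; the robot and the scene stay as the last step left them, time stands still between calls to the robot, and variables do not carry over. Pictures are saved under pics/ and viewed, and the job is handed in when it is done.

Besides the shell and the picture viewer there is one more tool, called after ">>>" by a JSON object that holds its "fn" and its "kwargs". move_arm: Moves the arm, as the interface text tells. Its arguments: {"type":"object","properties":{"rows":{"type":"string"},"grip":{"type":"number"},"newtons":{"type":"number"}},"required":["rows"]}

```bash
ls; mkdir -p pics
cat > h.py <<'E'
import numpy as np,cv2
from scipy.spatial.transform import Rotation as R
from station import sensors,camera,ctrl
def snap(n,f):
    o=sensors.get_obs(); c=camera(n); cv2.imwrite(f'pics/{f}.png',c['color']); np.save(f'pics/{f}.npy',c['z_map'])
    import pickle; c['obs']=o; pickle.dump(c,open(f'pics/{f}.pkl','wb')); return c
def load(f):
    import pickle; return pickle.load(open(f'pics/{f}.pkl','rb'))
def T(c):
    M=np.eye(4)
    if 'hand_eye' in c:
        o=c['obs'];M[:3,:3]=R.from_euler('xyz',o['eef_rot']).as_matrix();M[:3,3]=o['ee_pos'];return M@np.array(c['hand_eye'])
    a=np.array(c['attitude']); M[:3,:3]=a if a.shape==(3,3) else (R.from_euler('xyz',a).as_matrix() if a.size==3 else R.from_quat(a).as_matrix())
    M[:3,3]=c['position'];return M
def cloud(c):
    z=c['z_map'];K=c['mtx'];v,u=np.mgrid[:z.shape[0],:z.shape[1]]
    P=np.stack([(u-K[0,2])/K[0,0]*z,(v-K[1,2])/K[1,1]*z,z],-1)
    M=T(c);W=P@M[:3,:3].T+M[:3,3];W[z==0]=np.nan;return W
def proj(c,p):
    M=np.linalg.inv(T(c));q=M[:3,:3]@np.array(p)+M[:3,3];q=c['mtx']@q;return q[:2]/q[2]
E
python3 - <<'E'
from h import *
print(sensors.get_obs())
for n in ['scene','side','wrist']:
    c=snap(n,n+'0'); print(n,c['mtx'].tolist(),c.get('position'),c.get('attitude'),c.get('hand_eye'))
E
```

```text
pics
{'time_s': 0.0, 'qpos': array([-1.28759800e+00,  3.00463561e-01,  1.52155877e+00, -6.84730589e-06,
        1.32069227e+00, -6.66061257e-02]), 'joint_vel': array([ 1.25700993e-03,  1.26032322e-03, -7.35680238e-04, -1.37642410e-03,
        3.31625415e-05, -1.71749537e-03]), 'tau': array([-3.56851167e-03, -5.31807232e+01, -3.52739775e+01,  7.06488127e-02,
        2.42927636e-02, -9.69820371e-05]), 'ee_pos': array([ 0.18844575, -0.51655696,  0.30209984]), 'eef_rot': array([-3.14152460e+00,  1.11989728e-03, -1.22099013e+00]), 'force': array([ 0.04661812,  0.01119812, -0.66124635]), 'moment': array([ 0.00534397,  0.00297239, -0.02049257]), 'grip_width': 0.09422493715403907}
scene [[523.5536255162957, 0.0, 276.214736812886], [0.0, 523.5536255162957, 208.35056496101097], [0.0, 0.0, 1.0]] [0.98774767 0.78328947 0.9736381 ] [-2.3089419   0.00510038  2.67504056] None
side [[415.839168302562, 0.0, 280.0476776864836], [0.0, 415.839168302562, 215.18944903992923], [0.0, 0.0, 1.0]] [-0.03471182  0.64606487  0.64437725] [-2.08440988  0.01350977 -2.40662525] None
wrist [[320.92194516064166, 0.0, 284.52931957098275], [0.0, 320.92194516064166, 206.73477322101166], [0.0, 0.0, 1.0]] None None [[ 9.99999901e-01 -1.01254005e-04 -4.33909418e-04 -8.64472330e-05]
 [ 2.17045161e-04  9.61182373e-01  2.75913751e-01 -8.02944164e-02]
 [ 3.89128712e-04 -2.75913817e-01  9.61182300e-01 -8.12942502e-02]
 [ 0.00000000e+00  0.00000000e+00  0.00000000e+00  1.00000000e+00]]
```

View pics/scene0.png

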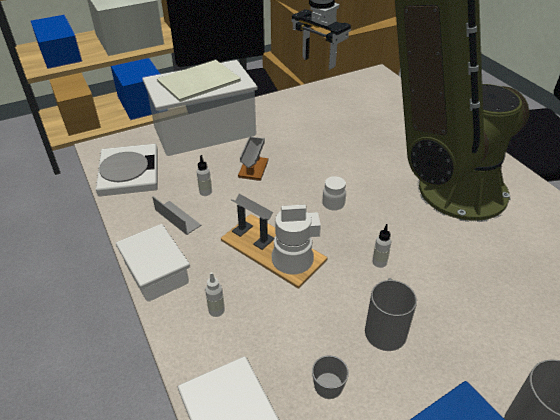

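View pics/side0.png

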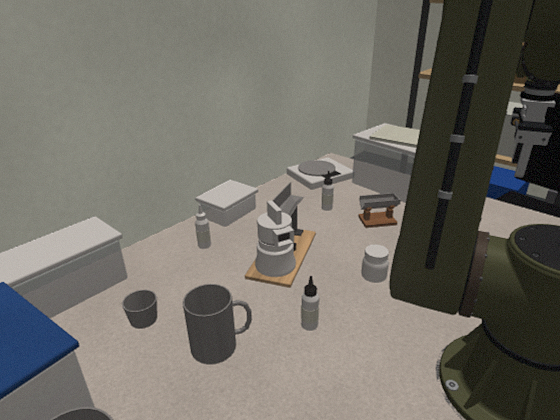

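View pics/wrist0.png

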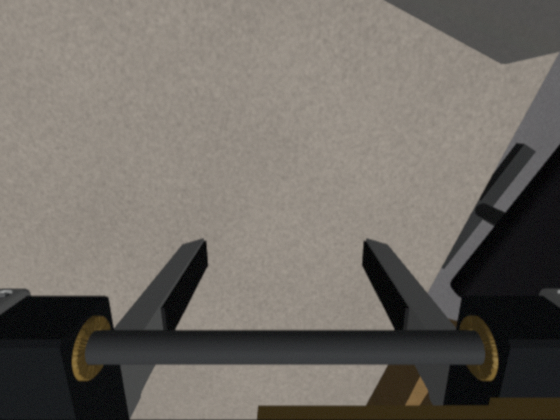

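Run:
```python
from h import *
for n,(x0,y0,x1,y1) in [('scene0',(190,120,350,300)),('side0',(220,150,420,300))]:
    c=load(n); im=c['color'][y0:y1,x0:x1]; s=4 if n=='side0' else 3.3
    cv2.imwrite(f'pics/{n}c.png',cv2.resize(im,None,fx=s,fy=s,interpolation=cv2.INTER_CUBIC))
c=load('scene0');W=cloud(c)
hsv=cv2.cvtColor(c['color'],cv2.COLOR_BGR2HSV)
m=(hsv[...,1]>110)&(hsv[...,0]<25)
for nm,(x0,y0,x1,y1) in dict(stand=(215,220,335,290),cradle=(235,130,275,185)).items():
    mm=np.zeros_like(m);mm[y0:y1,x0:x1]=m[y0:y1,x0:x1]
    P=W[mm]; P=P[np.isfinite(P[:,0])]
    print(nm,len(P),np.percentile(P[:,2],[2,25,50,75,98]).round(4))
    Q=P[abs(P[:,2]-np.median(P[:,2]) if nm=='stand' else abs(P[:,2]-.012))<.006]
    r=cv2.minAreaRect((Q[:,:2]*1000).astype(np.float32)); print(r, cv2.boxPoints(r).round(0).tolist())
for nm,(u,v) in dict(bc=(204,180),guard=(178,213),ba=(382,250),jar=(335,185),jug=(390,310),bb=(215,300),chute=(253,150),rib=(293,212),rest=(253,207)).items():
    print(nm,W[v,u].round(3))
```

```text
stand 1717 [0.0061 0.0101 0.0116 0.0131 0.0162]
((588.9025268554688, -36.5401611328125), (123.62610626220703, 256.4595947265625), 24.085952758789062) [[480.0, 55.0], [585.0, -179.0], [698.0, -128.0], [593.0, 106.0]]
cradle 388 [0.0041 0.0098 0.0116 0.0141 0.0411]
((494.20367431640625, -362.2029724121094), (104.76756286621094, 70.21202087402344), 49.82913589477539) [[434.0, -380.0], [487.0, -425.0], [555.0, -345.0], [501.0, -300.0]]
bc [ 0.664 -0.316  0.055]
guard [ 0.759 -0.278  0.002]
ba [0.382 0.131 0.061]
jar [ 0.363 -0.116  0.072]
jug [0.45  0.264 0.027]
bb [0.791 0.086 0.056]
chute [ 0.483 -0.384  0.054]
rib [0.568 0.024 0.174]
rest [ 0.613 -0.098  0.109]
```

```bash
sleep 1
```

```text
(no output)
```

View pics/scene0c.png

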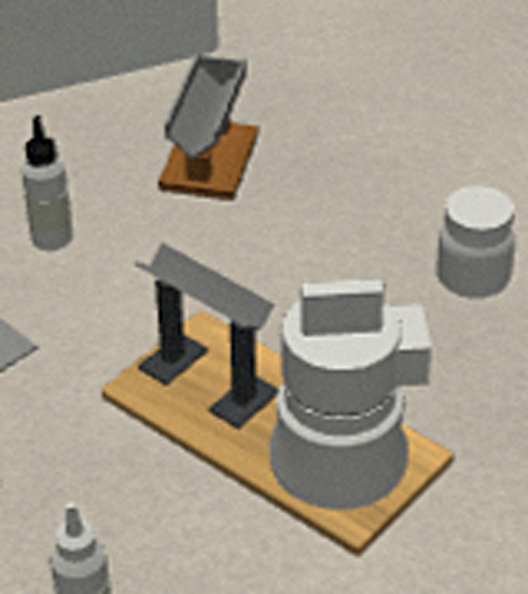

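View pics/side0c.png

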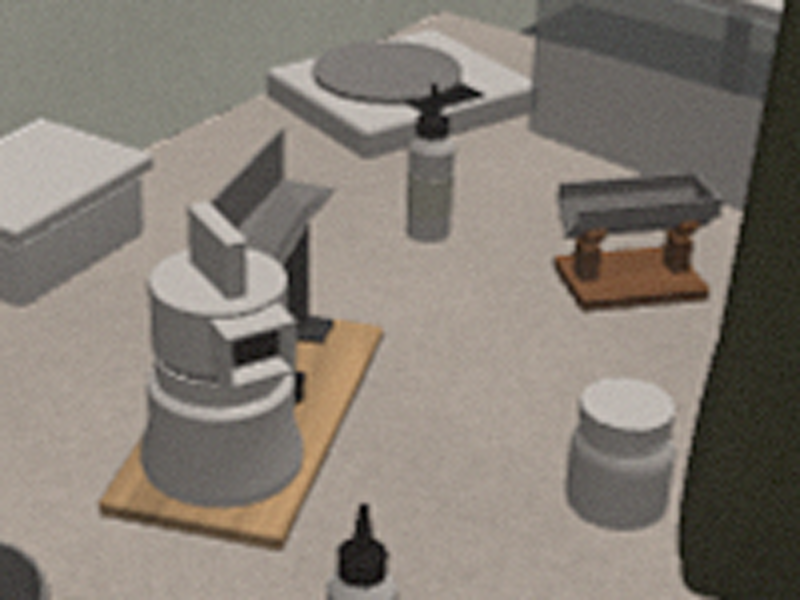

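```bash
cat > plan.py <<'E'
import sys
from h import *
# plan.py x y z yaw_deg N  : rows to go from the present to the target (tool down)
def plan(tx,ty,tz,yaw,N):
    o=sensors.get_obs(); p=np.array(o['ee_pos']); r=R.from_euler('xyz',o['eef_rot'])
    tr=R.from_euler('xyz',[np.pi,0,np.radians(yaw)]); tp=np.array([tx,ty,tz])
    d=(r.inv()*tr).as_rotvec()
    rows=[]
    for i in range(N):
        rr=r*R.from_rotvec(d*i/N)
        rows.append(np.r_[rr.inv().apply((tp-p)/N)*1000,d/N])
    print('now',p.round(4),np.degrees(o['eef_rot']).round(2),'t',o['time_s'])
    print('shift tool mm',(r.inv().apply(tp-p)*1000).round(1),'rot',d.round(4))
    print('; '.join(' '.join(f'{v:.1f}' for v in x[:3])+' '+' '.join(f'{v:.3f}' for v in x[3:]) for x in rows))
if __name__=='__main__': plan(*[float(a) for a in sys.argv[1:5]],int(sys.argv[5]))
E
python3 plan.py .494 -.362 .28 -40.2 8
python3 - <<'E'
from h import *
W=cloud(load('scene0')).reshape(-1,3)
m=(W[:,2]>.1)&(W[:,0]>.2)&(W[:,0]<.7)&(W[:,1]<-.38)&(W[:,1]>-.7)
P=W[m];P=P[P[:,2]<.25]; print(len(P),P.min(0),P.max(0)) if len(P) else 0
E
```

```text
now [ 0.1885 -0.5166  0.3022] [-1.800e+02  5.000e-02 -6.996e+01] t 0.15
shift tool mm [ -40.5 -340.    22.3] rot [-3.000e-04  8.000e-04 -5.194e-01]
-5.1 -42.5 2.8 -0.000 0.000 -0.065; -2.3 -42.7 2.8 -0.000 0.000 -0.065; 0.5 -42.8 2.8 -0.000 0.000 -0.065; 3.3 -42.7 2.8 -0.000 0.000 -0.065; 6.0 -42.4 2.8 -0.000 0.000 -0.065; 8.8 -41.9 2.8 -0.000 0.000 -0.065; 11.5 -41.2 2.8 -0.000 0.000 -0.065; 14.1 -40.4 2.8 -0.000 0.000 -0.065
5252 [ 0.20070021 -0.69996036  0.10000729] [ 0.6999834  -0.50553952  0.24973544]
```

>>> {"fn": "move_arm", "kwargs": {"rows": "-5 -43 3 0 0 -0.065; -2 -43 3 0 0 -0.065; 0 -43 3 0 0 -0.065; 3 -43 3 0 0 -0.065; 6 -42 3 0 0 -0.065; 9 -42 3 0 0 -0.065; 11 -41 2 0 0 -0.065; 14 -40 2 0 0 -0.065; 0 0 0 0 0 0", "grip": 1}}

```text
time_s: 1.27
ee_pos: [0.5018, -0.354, 0.2769]
eef_rot: [-3.141, 0.005, -0.686]
force: [-0.4, -0.1, -0.0]
grip_width: 0.0939
```

```bash
python3 plan.py .494 -.362 .28 -40.2 1
python3 - <<'E'
from h import *
snap('wrist','w1')
E
```

```text
now [ 0.5018 -0.354   0.2769] [-179.94    0.28  -39.28] t 1.275
shift tool mm [-1.  11.1 -3.1] rot [-0.0009  0.0049  0.016 ]
-1.0 11.1 -3.1 -0.001 0.005 0.016
```

View pics/w1.png

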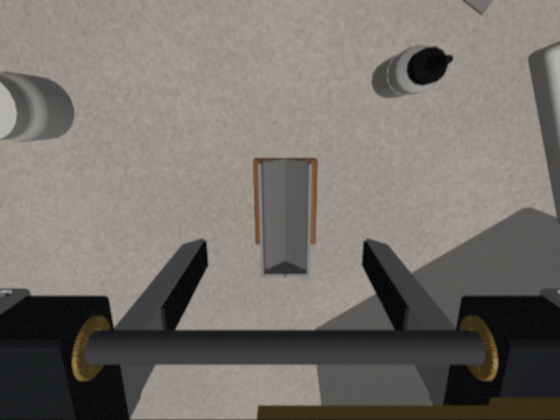

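Run:
```python
from h import *
c=load('w1'); im=c['color'][140:290,230:340]
cv2.imwrite('pics/w1c.png',cv2.resize(im,None,fx=4,fy=4,interpolation=cv2.INTER_CUBIC))
W=cloud(c)
for v in (170,200,230,260,272):
  print(v,[(u,*(W[v,u]*1000).round(0)) for u in range(256,318,3)])
```

```text
170 [(256, np.float64(491.0), np.float64(-316.0), np.float64(12.0)), (259, np.float64(505.0), np.float64(-313.0), np.float64(80.0)), (262, np.float64(505.0), np.float64(-315.0), np.float64(69.0)), (265, np.float64(507.0), np.float64(-317.0), np.float64(66.0)), (268, np.float64(509.0), np.float64(-319.0), np.float64(64.0)), (271, np.float64(511.0), np.float64(-321.0), np.float64(62.0)), (274, np.float64(512.0), np.float64(-323.0), np.float64(59.0)), (277, np.float64(514.0), np.float64(-325.0), np.float64(56.0)), (280, np.float64(516.0), np.float64(-328.0), np.float64(52.0)), (283, np.float64(518.0), np.float64(-330.0), np.float64(50.0)), (286, np.float64(520.0), np.float64(-332.0), np.float64(49.0)), (289, np.float64(523.0), np.float64(-333.0), np.float64(53.0)), (292, np.float64(525.0), np.float64(-334.0), np.float64(56.0)), (295, np.float64(528.0), np.float64(-336.0), np.float64(58.0)), (298, np.float64(530.0), np.float64(-337.0), np.float64(61.0)), (301, np.float64(532.0), np.float64(-339.0), np.float64(63.0)), (304, np.float64(535.0), np.float64(-340.0), np.float64(66.0)), (307, n
[... 4925 characters left out ...]
86, np.float64(460.0), np.float64(-405.0), np.float64(76.0)), (289, np.float64(462.0), np.float64(-407.0), np.float64(76.0)), (292, np.float64(465.0), np.float64(-409.0), np.float64(77.0)), (295, np.float64(467.0), np.float64(-411.0), np.float64(76.0)), (298, np.float64(469.0), np.float64(-413.0), np.float64(75.0)), (301, np.float64(471.0), np.float64(-415.0), np.float64(76.0)), (304, np.float64(473.0), np.float64(-417.0), np.float64(75.0)), (307, np.float64(477.0), np.float64(-417.0), np.float64(80.0)), (310, np.float64(458.0), np.float64(-455.0), np.float64(-0.0)), (313, np.float64(461.0), np.float64(-457.0), np.float64(0.0)), (316, np.float64(463.0), np.float64(-460.0), np.float64(-1.0))]
```

View pics/w1c.png

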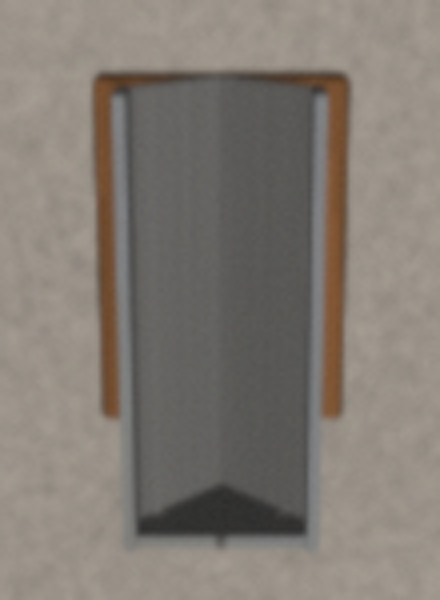

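```bash
cat >> h.py <<'E'
def at_z(c,u,v,z):
    M=T(c);d=M[:3,:3]@np.linalg.solve(c['mtx'],[u,v,1.]);return M[:3,3]+d*(z-M[2,3])/d[2]
E
python3 - <<'E'
from h import *
c=load('w1');W=cloud(c)
P=np.array([at_z(c,230+u/4-.4,140+v/4-.4,.081) for u,v in [(112,86),(328,86),(319,548),(123,548)]])
print(P.round(4)); print(P.mean(0)); 
for a,b in [(0,3),(1,2)]: d=P[a]-P[b]; print(np.degrees(np.arctan2(d[1],d[0])),np.linalg.norm(d))
for a,b in [(0,1),(3,2)]: d=P[a]-P[b]; print(np.linalg.norm(d))
m=np.zeros(W.shape[:2],bool);m[150:285,250:320]=1
Q=W[m&(W[...,2]>.071)&(W[...,2]<.09)]
m2=W[m&(W[...,2]>.078)&(W[...,2]<.09)]
r=cv2.minAreaRect((m2[:,:2]*1000).astype(np.float32));print(r, np.median(m2[:,2]))
E
python3 plan.py .494 -.362 .182 -40.2 1
```

```text
[[ 0.5095 -0.306   0.081 ]
 [ 0.5456 -0.3355  0.081 ]
 [ 0.4759 -0.4213  0.081 ]
 [ 0.4394 -0.3917  0.081 ]]
[ 0.49258158 -0.36364125  0.081     ]
50.74938578249239 0.11066424904860633
50.91608870409171 0.11056292691540975
0.046633307532114296
0.04695509973382227
((491.54547119140625, -364.8809814453125), (110.7198257446289, 47.042762756347656), 50.89361572265625) 0.08007465608384562
now [ 0.5008 -0.3548  0.2771] [-179.96    0.28  -39.4 ] t 1.325
shift tool mm [-0.2  9.9 95.1] rot [-0.0007  0.0048  0.014 ]
-0.2 9.9 95.1 -0.001 0.005 0.014
```

```bash
python3 plan.py .4922 -.3640 .19 -39.2 3
```

```text
now [ 0.5008 -0.3548  0.2771] [-179.96    0.28  -39.4 ] t 1.325
shift tool mm [-0.4 12.6 87.1] rot [-0.0008  0.0048 -0.0034]
-0.1 4.2 29.0 -0.000 0.002 -0.001; -0.2 4.2 29.0 -0.000 0.002 -0.001; -0.2 4.2 29.0 -0.000 0.002 -0.001
```

>>> {"fn": "move_arm", "kwargs": {"rows": "0 4 29 0 0.002 -0.001; 0 4 29 0 0.002 -0.001; 0 4 29 0 0.001 -0.001; 0 0 0 0 0 0; 0 0 0 0 0 0"}}

```text
time_s: 1.95
ee_pos: [0.4895, -0.3672, 0.1899]
eef_rot: [-3.141, -0.002, -0.691]
force: [-0.2, 0.2, 0.3]
grip_width: 0.0939
```

```bash
python3 plan.py .4922 -.3640 .150 -39.2 1
```

```text
now [ 0.4895 -0.3672  0.1899] [-1.7999e+02 -1.2000e-01 -3.9620e+01] t 1.95
shift tool mm [-0.1 -4.2 39.9] rot [-0.0001 -0.0021 -0.0073]
-0.1 -4.2 39.9 -0.000 -0.002 -0.007
```

>>> {"fn": "move_arm", "kwargs": {"rows": "0 -4 10 0 -0.001 -0.007; 0 0 10 0 0 0; 0 0 10 0 0 0; 0 0 8 0 0 0; 0 0 0 0 0 0; 0 0 0 0 0 0"}}

```text
time_s: 2.7
ee_pos: [0.4928, -0.3642, 0.1513]
eef_rot: [-3.142, -0.004, -0.684]
force: [0.1, 0.6, -0.7]
grip_width: 0.0939
```

```bash
python3 plan.py .4922 -.3640 .150 -39.2 1
```

```text
now [ 0.4928 -0.3642  0.1513] [-179.99   -0.21  -39.19] t 2.7
shift tool mm [-0.6  0.2  1.3] rot [-0.0001 -0.0037  0.0002]
-0.6 0.2 1.3 -0.000 -0.004 0.000
```

>>> {"fn": "move_arm", "kwargs": {"rows": "-0.6 0.2 1 0 -0.004 0; 0 0 0 0 0 0; 0 0 0 0 0 0; 0 0 0 0 0 0; 0 0 0 0 0 0; 0 0 0 0 0 0; 0 0 0 0 0 0; 0 0 0 0 0 0", "grip": -1, "newtons": 25}}

```text
time_s: 3.7
ee_pos: [0.4924, -0.3643, 0.1511]
eef_rot: [-3.142, -0.001, -0.684]
force: [0.8, -0.6, -0.8]
grip_width: 0.0472
```

>>> {"fn": "move_arm", "kwargs": {"rows": "0 0 -15 0 0 0; 0 0 -30 0 0 0; 0 0 -35 0 0 0; 0 0 -35 0 0 0; 0 0 -20 0 0 0; 0 0 0 0 0 0"}}

```text
time_s: 4.45
ee_pos: [0.4917, -0.3636, 0.2943]
eef_rot: [-3.141, -0.001, -0.684]
force: [0.3, 0.1, -3.5]
grip_width: 0.0472
```

```bash
python3 plan.py .60 -.14 .29 24 9;  python3 - <<'E'
from h import *
snap('wrist','w2')
E
```

```text
now [ 0.4917 -0.3636  0.2943] [-1.7999e+02 -4.0000e-02 -3.9200e+01] t 4.45
shift tool mm [ -57.3 -241.7    4.3] rot [ 3.000e-04 -7.000e-04 -1.103e+00]
-6.4 -26.9 0.5 0.000 -0.000 -0.123; -3.0 -27.4 0.5 0.000 -0.000 -0.123; 0.3 -27.6 0.5 0.000 -0.000 -0.123; 3.7 -27.4 0.5 0.000 -0.000 -0.123; 7.0 -26.7 0.5 0.000 -0.000 -0.123; 10.2 -25.6 0.5 0.000 -0.000 -0.123; 13.3 -24.2 0.5 0.000 -0.000 -0.123; 16.2 -22.4 0.5 0.000 -0.000 -0.123; 18.8 -20.2 0.5 0.000 -0.000 -0.123
```

View pics/w2.png

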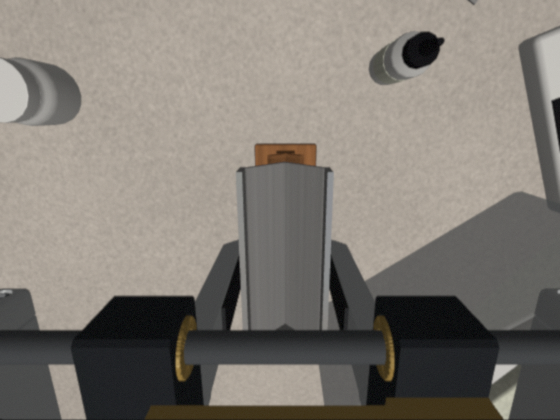

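```bash
python3 plan.py .52 -.11 .30 24 8;  python3 - <<'E'
from h import *
c=load('w2'); im=c['color'][150:360,220:350]
cv2.imwrite('pics/w2c.png',cv2.resize(im,None,fx=4,fy=4,interpolation=cv2.INTER_CUBIC)[:600])
E
```

```text
now [ 0.4915 -0.3635  0.2932] [-1.7999e+02  4.0000e-02 -3.9190e+01] t 4.5
shift tool mm [-138.1 -214.4   -6.7] rot [-6.0000e-04  6.0000e-04 -1.1029e+00]
-17.3 -26.8 -0.8 -0.000 0.000 -0.138; -13.4 -28.9 -0.8 -0.000 0.000 -0.138; -9.3 -30.5 -0.8 -0.000 0.000 -0.138; -5.0 -31.5 -0.8 -0.000 0.000 -0.138; -0.7 -31.9 -0.8 -0.000 0.000 -0.138; 3.7 -31.7 -0.8 -0.000 0.000 -0.138; 8.0 -30.9 -0.8 -0.000 0.000 -0.138; 12.2 -29.5 -0.8 -0.000 0.000 -0.138
```

View pics/w2c.png

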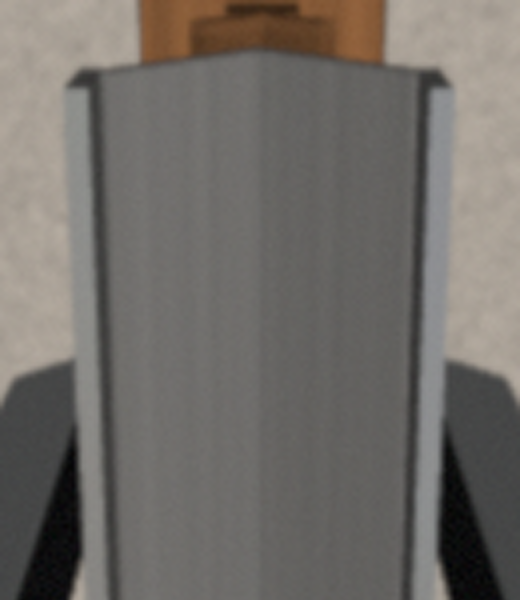

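>>> {"fn": "move_arm", "kwargs": {"rows": "-17 -27 -1 0 0 -0.138; -13 -29 -1 0 0 -0.138; -9 -30 -1 0 0 -0.138; -5 -31 -1 0 0 -0.138; 0 -32 -1 0 0 -0.138; 4 -32 -1 0 0 -0.138; 8 -31 -1 0 0 -0.138; 12 -29 -1 0 0 -0.138; 0 0 0 0 0 0; 0 0 0 0 0 0"}}

```text
time_s: 5.75
ee_pos: [0.5153, -0.1023, 0.2908]
eef_rot: [-3.126, 0.012, 0.454]
force: [0.2, -0.4, -1.7]
grip_width: 0.0469
```

Run:
```python
from h import *
c=load('w2');H=np.array(c['hand_eye'])
def tz(u,v,z):
    d=H[:3,:3]@np.linalg.solve(c['mtx'],[u,v,1.]);return H[:3,3]+d*(z-H[2,3])/d[2]
for u,v in [(66,88),(454,86),(82,590),(441,590)]: print((tz(220+u/4-.4,150+v/4-.4,.070)*1000).round(1))
# depth check of lip top
W=cloud(c); print(c['z_map'][200,239:243], (W[200,238:244]*1000).round(1)[:,2], W[180,285],W[300,285])
c=snap('wrist','w3'); o=c['obs']; print(o['ee_pos'],np.degrees(o['eef_rot']))
```

```text
[-23.2 -54.3  70. ]
[ 22.9 -54.6  70. ]
[-23.9  13.2  70. ]
[24.  13.2 70. ]
[0.15697114 0.15655442 0.15789825 0.15701573] [223.4 223.8 224.2 222.9 223.8 221.4] [ 0.51933319 -0.32983845  0.19081814] [ 0.46961325 -0.39082934  0.19238066]
[ 0.51532585 -0.10231476  0.29078794] [-179.12426233    0.68880697   25.99715993]
```

View pics/w3.png

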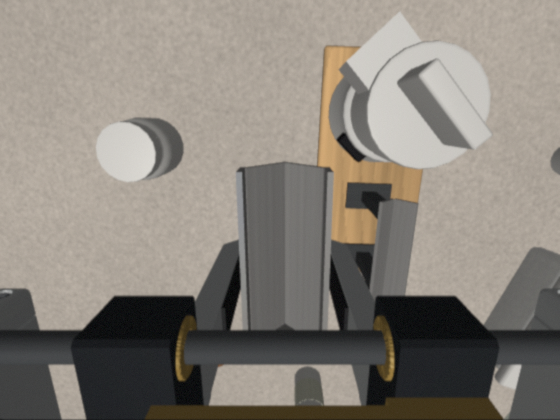

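Run:
```python
from h import *
c=snap('wrist','w4'); o=c['obs']; print(o['ee_pos'],np.degrees(o['eef_rot']),np.abs(o['joint_vel']).max())
im=c['color'][0:300,310:510]
cv2.imwrite('pics/w4c.png',cv2.resize(im,None,fx=2.6,fy=2.6,interpolation=cv2.INTER_CUBIC)[:600])
im=c['color'][180:300,320:440]
cv2.imwrite('pics/w4d.png',cv2.resize(im,None,fx=5,fy=5,interpolation=cv2.INTER_CUBIC)[:600])
W=cloud(c)
hsv=cv2.cvtColor(c['color'],cv2.COLOR_BGR2HSV)
m=np.zeros(W.shape[:2],bool); m[0:250,310:440]=1
P=W[m&(abs(W[...,2]-.012)<.006)&(hsv[...,1]>100)]
r=cv2.minAreaRect((P[:,:2]*1000).astype(np.float32)); print(len(P),r,np.median(P[:,2])); print(cv2.boxPoints(r))
m[:]=0; m[:200,330:520]=1
top=W[m&(W[...,2]>.15)&(W[...,2]<.2)]; zr=np.median(top[:,2]); print('rib z',zr)
t=top[abs(top[:,2]-np.percentile(top[:,2],80))<.004]; r=cv2.minAreaRect((t[:,:2]*1000).astype(np.float32)); print(len(t),r)
# flat
f=W[m&(W[...,2]>.12)&(W[...,2]<.15)]; print('flat z',np.median(f[:,2])); f=f[abs(f[:,2]-np.median(f[:,2]))<.004]; print(cv2.minEnclosingCircle((f[:,:2]*1000).astype(np.float32)))
```

```text
[ 0.51530043 -0.10243068  0.29076822] [-179.11825281    0.68752804   25.98703332] 0.009025243438693764
5801 ((573.373779296875, -20.6517333984375), (112.56397247314453, 223.7030792236328), 38.28727722167969) 0.011101519084934508
[[ 459.89352    32.269512]
 [ 598.50104  -143.31815 ]
 [ 686.854     -73.57298 ]
 [ 548.2465    102.01468 ]]
rib z 0.18278662438657176
2687 ((562.11474609375, 17.774059295654297), (14.458858489990234, 55.69896697998047), 67.86176300048828)
flat z 0.14529889312348104
((552.0013427734375, 22.85238265991211), 52.78955078125)
```

View pics/w4c.png

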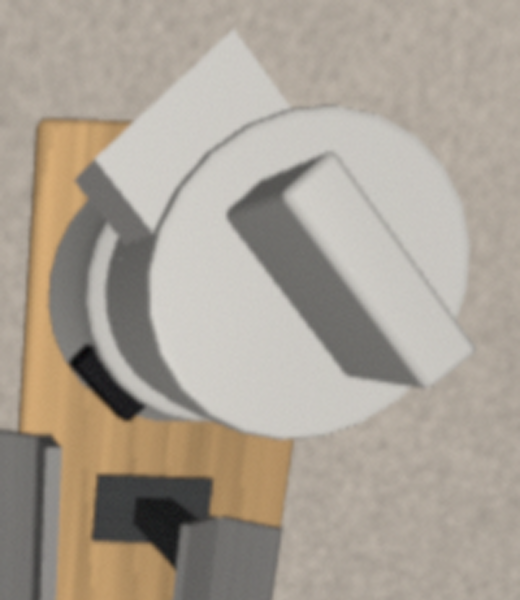

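View pics/w4d.png

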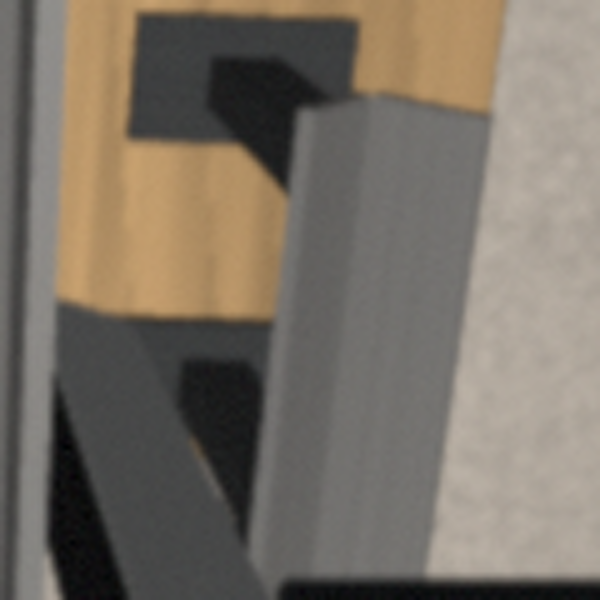

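Run:
```python
from h import *
c=load('w4')
g=lambda u,v,z:at_z(c,320+u/5-.4,180+v/5-.4,z)
L0,R0,L1,R1=g(300,110,.116),g(491,116,.116),g(248,578,.116),g(428,578,.116)
B=g(376,94,.102)
print(L0,R0,B,np.linalg.norm(L0-R0))
for a,b in [(L0,L1),(R0,R1)]: d=b-a; print(np.degrees(np.arctan2(d[1],d[0])))
W=cloud(c)
print('flat rest z',W[210:290:10,384:412:4,2].round(3))
# board edges
h=lambda u,v,z=.012:at_z(c,310+u/2.6-.4,v/2.6-.4,z)
a,b=h(42,122),h(22,420); d=b-a; print('left edge',a,b,np.degrees(np.arctan2(d[1],d[0])))
a,b=h(292,450),h(282,525); print('right edge',a,b)
from math import *
for y in (-65.9,-65):
  x=np.array([cos(radians(y)),sin(radians(y))]); n=np.array([-x[1],x[0]]) # stand y
  rib=np.array([.5621,.0178])
  for nm,p in dict(L0=L0,R0=R0,B=B,le=h(42,122),re=h(282,525),mid=(L0+R0)/2).items():
    q=p[:2]-rib; print(y,nm,(q@x).round(4),(q@n).round(4))
```

```text
[ 0.57732174 -0.05610877  0.116     ] [ 0.60596079 -0.04317944  0.116     ] [ 0.59285634 -0.04923352  0.102     ] 0.03142233374575445
-65.77504513641988
-65.39569313422821
flat rest z [[ 0.112  0.107  0.102  0.104  0.105  0.109  0.111]
 [ 0.111  0.106  0.102  0.105  0.107  0.109  0.111]
 [   nan  0.104  0.102  0.105  0.107  0.109  0.114]
 [ 0.107  0.102  0.104  0.106  0.108  0.111  0.113]
 [ 0.106  0.102  0.103  0.107  0.111  0.111  0.114]
 [ 0.105  0.101  0.106  0.108  0.11   0.114  0.115]
 [ 0.102  0.102  0.105  0.108  0.111  0.113  0.114]
 [ 0.102  0.103  0.106  0.109  0.111  0.114 -0.   ]]
left edge [0.48345794 0.05139604 0.012     ] [ 0.53062417 -0.05614505  0.012     ] -66.3183221560107
right edge [ 0.64168089 -0.01627529  0.012     ] [ 0.65573985 -0.04673553  0.012     ]
-65.9 L0 0.0737 -0.0163
-65.9 R0 0.0736 0.0151
-65.9 B 0.0737 0.0007
-65.9 le -0.0628 -0.0581
-65.9 re 0.0971 0.0591
-65.9 mid 0.0736 -0.0006
-65 L0 0.0734 -0.0174
-65 R0 0.0738 0.014
-65 B 0.0738 -0.0005
-65 le -0.0637 -0.0571
-65 re 0.0981 0.0576
-65 mid 0.0736 -0.0017
```

```bash
python3 plan.py .6146 -.0995 .25 24.3 5
```

```text
now [ 0.5154 -0.1026  0.291 ] [-179.13    0.67   25.97] t 5.85
shift tool mm [91.1 41.3 39.3] rot [-0.015   0.012   0.0291]
18.2 8.3 7.9 -0.003 0.002 0.006; 18.2 8.1 7.9 -0.003 0.002 0.006; 18.3 8.0 8.0 -0.003 0.002 0.006; 18.3 7.9 8.1 -0.003 0.002 0.006; 18.3 7.7 8.1 -0.003 0.002 0.006
```

>>> {"fn": "move_arm", "kwargs": {"rows": "18 8 8 -0.003 0.002 0.006; 18 8 8 -0.003 0.002 0.006; 18 8 8 -0.003 0.002 0.006; 18 8 8 -0.003 0.002 0.006; 17 8 8 -0.003 0.002 0.006; 0 0 0 0 0 0; 0 0 0 0 0 0"}}

```text
time_s: 6.72
ee_pos: [0.614, -0.1067, 0.2472]
eef_rot: [-3.141, 0.004, 0.409]
force: [-0.6, -0.8, -2.0]
grip_width: 0.0469
```

```bash
python3 plan.py .6146 -.0995 .25 24.3 1
python3 - <<'E'
from h import *
for n in ('wrist','scene','side'): c=snap(n,n[0]+'5')
c=load('s5')
E
```

```text
now [ 0.614  -0.1067  0.2472] [-179.98    0.21   23.46] t 6.725
shift tool mm [ 3.4 -6.4 -2.8] rot [-0.0003  0.0036 -0.0147]
3.4 -6.4 -2.8 -0.000 0.004 -0.015
```

View pics/w5.png

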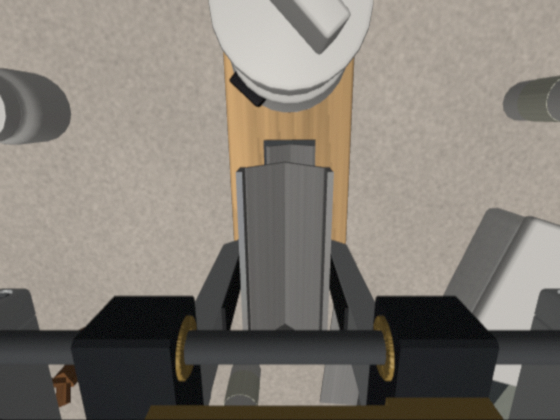

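>>> {"fn": "move_arm", "kwargs": {"rows": "3.4 -6 -2 0 0.003 -0.015; 0 0 0 0 0 0; 0 0 0 0 0 0"}}

```text
time_s: 7.25
ee_pos: [0.6146, -0.099, 0.2507]
eef_rot: [3.141, -0.001, 0.426]
force: [0.2, 0.4, -1.1]
grip_width: 0.0465
```

```bash
python3 plan.py .6146 -.0995 .22 24.3 1
python3 - <<'E'
from h import *
c=snap('wrist','w6'); 
# rest end + chute end crop
im=c['color'][120:270,200:370]
cv2.imwrite('pics/w6c.png',cv2.resize(im,None,fx=4,fy=4,interpolation=cv2.INTER_CUBIC))
for nm,(x,y,z) in dict(axis=(.5621,.0178,.18)).items(): print(proj(c,(x,y,z)))
E
```

```text
now [ 0.6146 -0.099   0.2507] [ 1.7995e+02 -7.0000e-02  2.4420e+01] t 7.25
shift tool mm [-0.2  0.5 30.7] rot [ 0.0008 -0.0012  0.002 ]
-0.2 0.5 30.7 0.001 -0.001 0.002
[285.78589428  -4.59440403]
```

View pics/w6c.png

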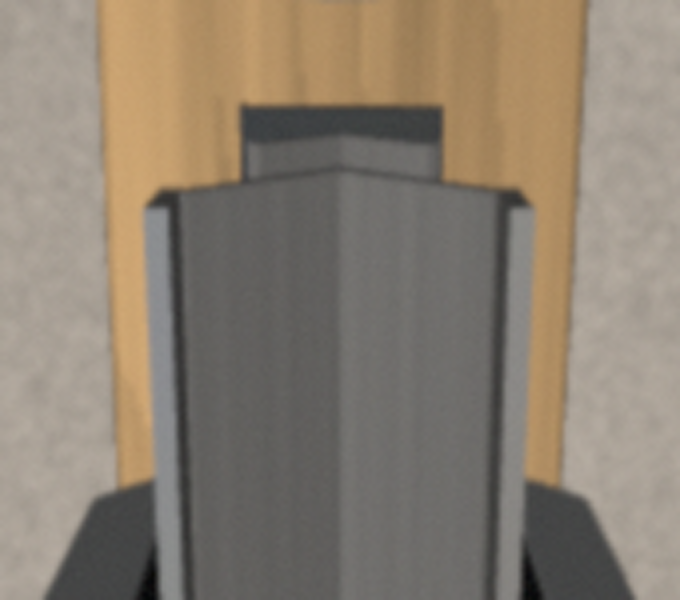

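Run:
```python
from h import *
c=load('w6');s=np.array([np.cos(np.radians(-65.7)),np.sin(np.radians(-65.7))]);n=np.array([-s[1],s[0]])
z0=c['obs']['ee_pos'][2]-.106
def q(u,v,z):
    p=at_z(c,200+u/4-.4,120+v/4-.4,z)[:2]-[.5621,.0178]; return (p@s*1000).round(1),(p@n*1000).round(1)
print('rest corners',q(249,140,.116),q(440,140,.116),'bottom',q(343,135,.102))
print('chute lips',q(146,205,z0+.036),q(533,205,z0+.036),'bot in',q(340,166,z0+.004))
o=c['obs']['ee_pos'];p=o[:2]-[.5621,.0178];print('tcp',p@s,p@n)
```

```text
rest corners (np.float64(73.2), np.float64(-15.5)) (np.float64(73.1), np.float64(16.4)) bottom (np.float64(74.0), np.float64(0.3))
chute lips (np.float64(73.2), np.float64(-23.4)) (np.float64(73.1), np.float64(22.6)) bot in (np.float64(73.0), np.float64(-0.3))
tcp 0.12799557541940712 -0.00023613536188103924
```

>>> {"fn": "move_arm", "kwargs": {"rows": "0.3 0.6 9 0.001 0 0.002; 0 0 9 0 0 0; 0 0 9 0 0 0; 0 0 6 0 0 0; 0 0 2 0 0 0; 0 0 0 0 0 0; 0 0 0 0 0 0"}}

```text
time_s: 8.18
ee_pos: [0.615, -0.0995, 0.2124]
eef_rot: [-3.141, -0.0, 0.424]
force: [0.0, -1.1, -1.2]
grip_width: 0.0464
```

```bash
python3 plan.py .6148 -.0997 .208 24.3 1
```

```text
now [ 0.615  -0.0995  0.2124] [-1.7994e+02 -1.0000e-02  2.4280e+01] t 8.175
shift tool mm [-0.3  0.1  4.4] rot [-0.001  -0.0002 -0.0004]
-0.3 0.1 4.4 -0.001 -0.000 -0.000
```

>>> {"fn": "move_arm", "kwargs": {"rows": "0 0 1.5 -0.001 0 0; 0 0 1.5 0 0 0; 0 0 1 0 0 0; 0 0 0 0 0 0"}}

```text
time_s: 8.68
ee_pos: [0.6151, -0.0995, 0.2087]
eef_rot: [3.141, -0.001, 0.424]
force: [-0.4, -0.1, -1.2]
grip_width: 0.0468
```

>>> {"fn": "move_arm", "kwargs": {"rows": "0 0 1 0 0 0; 0 0 1 0 0 0; 0 0 0 0 0 0"}}

```text
time_s: 9.05
ee_pos: [0.6152, -0.0995, 0.2084]
eef_rot: [3.14, -0.002, 0.423]
force: [-0.7, -1.0, -1.4]
grip_width: 0.0472
```

>>> {"fn": "move_arm", "kwargs": {"rows": "0 0 2 0 0 0; 0 0 2 0 0 0; 0 0 0 0 0 0"}}

```text
time_s: 9.43
ee_pos: [0.6151, -0.0995, 0.2086]
eef_rot: [3.139, -0.003, 0.423]
force: [-0.7, 0.3, -2.3]
grip_width: 0.0469
```

>>> {"fn": "move_arm", "kwargs": {"rows": "0 0 0 0 0 0; 0 0 0 0 0 0; 0 0 0 0 0 0; 0 0 0 0 0 0", "grip": 0.5}}

```text
time_s: 9.93
ee_pos: [0.6154, -0.0996, 0.2081]
eef_rot: [3.139, -0.004, 0.423]
force: [0.0, 0.1, 0.5]
grip_width: 0.0704
```

Run:
```python
from h import *
for n in ('wrist','scene','side'): snap(n,n[0]+n[1]+'7')
c=load('sc7'); cv2.imwrite('pics/sc7c.png',cv2.resize(c['color'][130:290,200:340],None,fx=3.7,fy=3.7,interpolation=cv2.INTER_CUBIC))
```

```text
(no output)
```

View pics/sc7c.png

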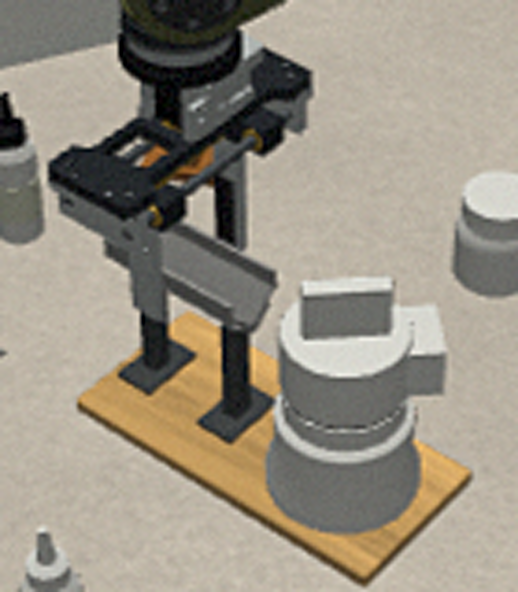

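View pics/wr7.png

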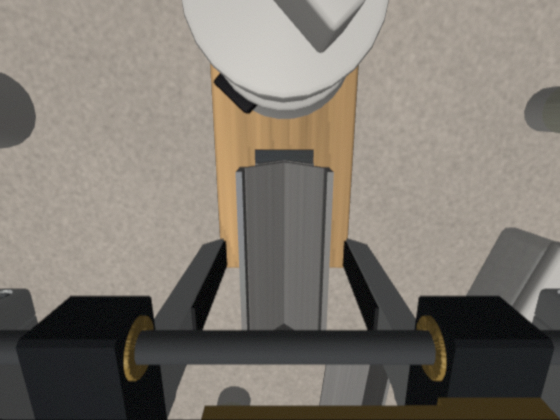

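>>> {"fn": "move_arm", "kwargs": {"rows": "0 0 -5 0 0 0; 0 0 -20 0 0 0; 0 0 -30 0 0 0; 0 0 -30 0 0 0; 0 0 -20 0 0 0"}}

```text
time_s: 10.7
ee_pos: [0.6145, -0.0994, 0.3161]
eef_rot: [3.14, -0.002, 0.423]
force: [-0.8, -0.0, -0.0]
grip_width: 0.0702
```

```bash
python3 plan.py .5621 .0178 .315 67.9 6
```

```text
now [ 0.6145 -0.0994  0.3161] [ 1.7992e+02 -1.1000e-01  2.4250e+01] t 10.7
shift tool mm [   0.3 -128.4    1. ] rot [ 0.0021 -0.0013 -0.7618]
0.1 -21.4 0.2 0.000 -0.000 -0.127; 2.8 -21.2 0.2 0.000 -0.000 -0.127; 5.4 -20.7 0.2 0.000 -0.000 -0.127; 8.0 -19.8 0.2 0.000 -0.000 -0.127; 10.5 -18.7 0.2 0.000 -0.000 -0.127; 12.7 -17.2 0.2 0.000 -0.000 -0.127
```

Run:
```python
from h import *
c=snap('wrist','w8')
cv2.imwrite('pics/w8c.png',cv2.resize(c['color'][80:300,200:380],None,fx=2.7,fy=2.7,interpolation=cv2.INTER_CUBIC))
```

>>> {"fn": "move_arm", "kwargs": {"rows": "0 -21 0 0 0 -0.127; 3 -21 0 0 0 -0.127; 5 -21 0 0 0 -0.127; 8 -20 0 0 0 -0.127; 10 -19 0 0 0 -0.127; 13 -17 0 0 0 -0.127; 0 0 0 0 0 0; 0 0 0 0 0 0"}}

```text
time_s: 11.75
ee_pos: [0.5591, 0.0195, 0.3172]
eef_rot: [3.135, -0.001, 1.206]
force: [-0.2, 0.4, 0.7]
grip_width: 0.0702
```

```bash
python3 - <<'E'
from h import *
c=snap('wrist','w9')
W=cloud(c)
m=(abs(W[...,2]-.183)<.004)&(np.hypot(W[...,0]-.562,W[...,1]-.018)<.05)
P=W[m];r=cv2.minAreaRect((P[:,:2]*1000).astype(np.float32));print(len(P),np.median(P[:,2]),r)
E
python3 plan.py .5621 .0178 .26 67.9 1
```

```text
1422 0.18351523505758718 ((562.3758544921875, 18.32559585571289), (13.63082504272461, 55.858367919921875), 68.6661376953125)
now [0.5591 0.0195 0.3172] [ 1.7963e+02 -5.0000e-02  6.9090e+01] t 11.8
shift tool mm [-0.5  3.  57.2] rot [ 0.0065 -0.0009  0.0207]
-0.5 3.0 57.2 0.006 -0.001 0.021
```

View pics/w8c.png

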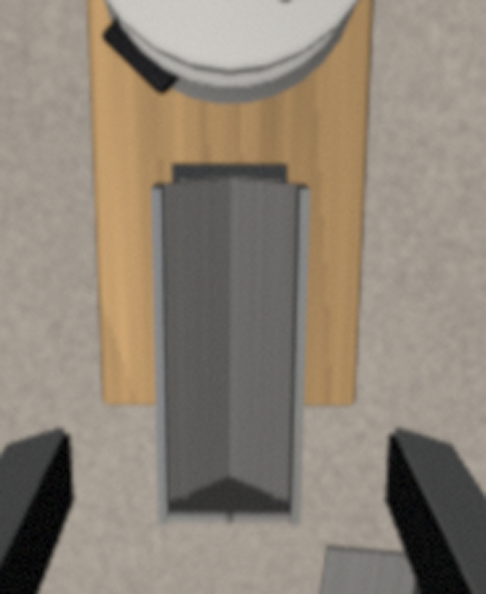

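View pics/w9.png

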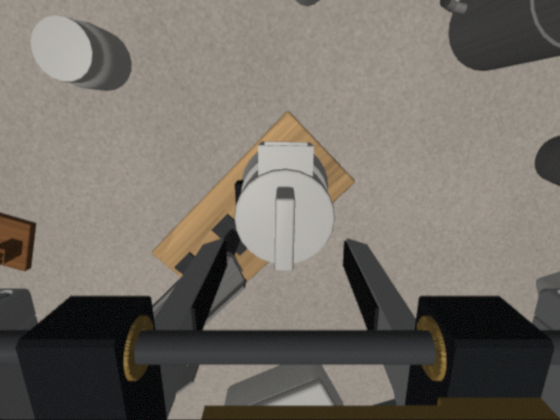

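>>> {"fn": "move_arm", "kwargs": {"rows": "-0.4 3 14 0.006 0 0.014; 0 0 14 0 0 0; 0 0 14 0 0 0; 0 0 0 0 0 0; 0 0 0 0 0 0"}}

```text
time_s: 12.42
ee_pos: [0.5623, 0.0165, 0.2707]
eef_rot: [-3.14, -0.0, 1.186]
force: [0.1, 1.6, -0.8]
grip_width: 0.0705
```

```bash
python3 plan.py .5623 .0181 .2475 68.3 1
```

```text
now [0.5623 0.0165 0.2707] [-179.88   -0.     67.97] t 12.425
shift tool mm [ 1.5 -0.5 23.2] rot [-0.0021 -0.     -0.0057]
1.5 -0.5 23.2 -0.002 -0.000 -0.006
```

>>> {"fn": "move_arm", "kwargs": {"rows": "1.5 -0.5 8 -0.002 0 -0.006; 0 0 8 0 0 0; 0 0 7 0 0 0; 0 0 0 0 0 0; 0 0 0 0 0 0"}}

```text
time_s: 13.05
ee_pos: [0.5625, 0.0183, 0.2467]
eef_rot: [3.14, -0.0, 1.193]
force: [-0.5, 0.6, -0.1]
grip_width: 0.0703
```

```bash
python3 plan.py .5623 .0181 .2475 68.3 1
```

```text
now [0.5625 0.0183 0.2467] [ 1.7994e+02 -2.0000e-02  6.8350e+01] t 13.05
shift tool mm [-0.3 -0.1 -0.8] rot [ 0.0011 -0.0004  0.0009]
-0.3 -0.1 -0.8 0.001 -0.000 0.001
```

Good. Close on the rib.

>>> {"fn": "move_arm", "kwargs": {"rows": "0 0 0 0 0 0; 0 0 0 0 0 0; 0 0 0 0 0 0; 0 0 0 0 0 0; 0 0 0 0 0 0; 0 0 0 0 0 0; 0 0 0 0 0 0", "grip": -1, "newtons": 40}}

```text
time_s: 13.92
ee_pos: [0.5626, 0.0181, 0.2473]
eef_rot: [3.14, -0.0, 1.193]
force: [-1.0, -2.2, 0.6]
grip_width: 0.0139
```

>>> {"fn": "move_arm", "kwargs": {"rows": "0 0 0.3 0 0 0.1; 0 0 0.5 0 0 0.16; 0 0 0.5 0 0 0.16; 0 0 0.5 0 0 0.16"}}

```text
time_s: 14.42
ee_pos: [0.5626, 0.0181, 0.2456]
eef_rot: [3.14, -0.001, 0.597]
force: [-0.2, -0.3, 0.9]
grip_width: 0.0136
```

```bash
python3 plan.py .5625 .0181 .2475 68.3 1; python3 -c "
from h import *
print(sensors.get_obs())"
```

```text
now [0.5626 0.0181 0.2456] [ 1.7991e+02 -8.0000e-02  3.4180e+01] t 14.425
shift tool mm [-0.1 -0.  -1.9] rot [ 0.002  -0.0009 -0.5955]
-0.1 -0.0 -1.9 0.002 -0.001 -0.595
{'time_s': 14.425, 'qpos': array([-3.27427303e-02,  3.79273005e-01,  1.55221976e+00, -5.54106818e-04,
        1.20799757e+00, -6.29138875e-01]), 'joint_vel': array([-0.00134576,  0.00445212,  0.00416129, -0.0022846 , -0.00793347,
        1.31425235]), 'tau': array([ 1.66228255e-01, -5.57949257e+01, -3.36208785e+01,  2.76064910e-01,
       -4.56203695e-02, -2.63983928e+00]), 'ee_pos': array([0.56258609, 0.01810254, 0.24561673]), 'eef_rot': array([ 3.13993639e+00, -1.39467520e-03,  5.96593404e-01]), 'force': array([-0.16535923, -0.27014929,  0.87329764]), 'moment': array([-0.1443677 , -0.01674028,  0.12539997]), 'grip_width': 0.013602115134970989}
```

>>> {"fn": "move_arm", "kwargs": {"rows": "0 0 0.5 0 0 0.16; 0 0 0.5 0 0 0.16; 0 0 0.5 0 0 0.16; 0 0 0.5 0 0 0.16; 0 0 0.5 0 0 0.16; 0 0 0.5 0 0 0.16; 0 0 0.5 0 0 0.16; 0 0 0.5 0 0 0.16; 0 0 0.5 0 0 0.16; 0 0 0.5 0 0 0.16; 0 0 0.5 0 0 0.16; 0 0 0.2 0 0 0.1; 0 0 0 0 0 0; 0 0 0 0 0 0"}}

```text
time_s: 16.18
ee_pos: [0.5626, 0.0181, 0.2401]
eef_rot: [-3.14, -0.002, -1.322]
force: [0.5, -0.7, -0.3]
grip_width: 0.014
```

```bash
python3 plan.py .5625 .0181 .2475 68.3 1; python3 -c "
from h import *
o=sensors.get_obs();print(o['qpos'],o['moment'])
snap('wrist','w10')
c=snap('side','s10');cv2.imwrite('pics/s10c.png',cv2.resize(c['color'][150:300,220:360],None,fx=4,fy=4,interpolation=cv2.INTER_CUBIC))"
```

```text
now [0.5626 0.0181 0.2401] [-1.799e+02 -1.100e-01 -7.577e+01] t 16.175
shift tool mm [-0.   0.1 -7.4] rot [ 1.7000e-03 -3.0000e-03 -2.5145e+00]
-0.0 0.1 -7.4 0.002 -0.003 -2.514
[-3.25286403e-02  3.85039823e-01  1.55778457e+00 -1.46946005e-03
  1.19650885e+00  1.29042743e+00] [-0.13892754  0.05811582 -0.18163248]
```

View pics/s10c.png

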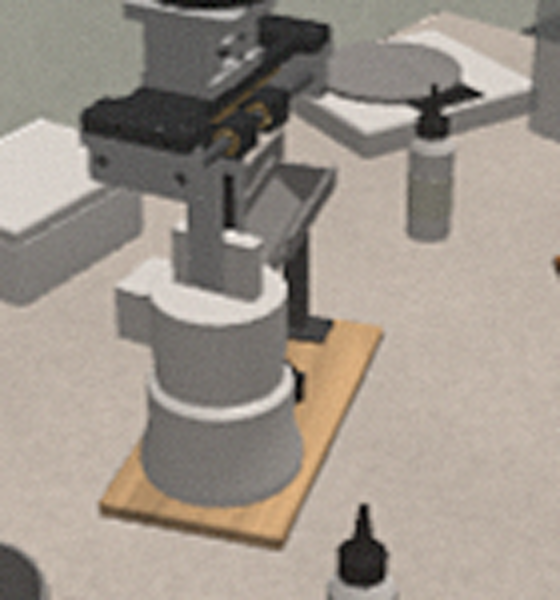

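View pics/w10.png

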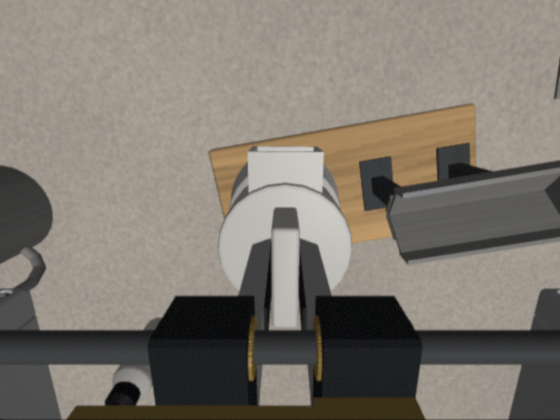

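>>> {"fn": "move_arm", "kwargs": {"rows": "0 0 0 0 0 0; 0 0 0 0 0 0; 0 0 0 0 0 0; 0 0 -15 0 0 0; 0 0 -25 0 0 0; 0 0 -15 0 0 0; 0 0 0 0 0 -0.1", "grip": 0.5}}

```text
time_s: 17.15
ee_pos: [0.5626, 0.0183, 0.2998]
eef_rot: [-3.138, -0.003, -1.219]
force: [-0.1, 1.2, -0.4]
grip_width: 0.0703
```

>>> {"fn": "move_arm", "kwargs": {"rows": "0 0 0 0 0 -0.17; 0 0 0 0 0 -0.17; 0 0 0 0 0 -0.17; 0 0 0 0 0 -0.17; 0 0 0 0 0 -0.17; 0 0 0 0 0 -0.17; 0 0 0 0 0 -0.17; 0 0 0 0 0 -0.17; 0 0 0 0 0 -0.17; 0 0 0 0 0 -0.17; 0 0 0 0 0 -0.17; 0 0 0 0 0 -0.17; 0 0 0 0 0 -0.17; 0 0 0 0 0 -0.17; 0 0 0 0 0 -0.17; 0 0 0 0 0 -0.17; 0 0 0 0 0 -0.15; 0 0 0 0 0 0; 0 0 0 0 0 0"}}

```text
time_s: 19.52
ee_pos: [0.5626, 0.0184, 0.3108]
eef_rot: [3.13, 0.003, 1.745]
force: [-0.1, 0.2, -0.2]
grip_width: 0.0707
```

```bash
python3 plan.py .5625 .0181 .241 104.2 1
python3 - <<'E'
from h import *
c=snap('wrist','w11')
W=cloud(c)
m=(abs(W[...,2]-.176)<.005)&(np.hypot(W[...,0]-.562,W[...,1]-.018)<.05)
P=W[m];r=cv2.minAreaRect((P[:,:2]*1000).astype(np.float32));print(len(P),np.median(P[:,2]),r, sensors.get_obs()['qpos'])
E
```

```text
now [0.5626 0.0184 0.3108] [179.34   0.19  99.95] t 19.525
shift tool mm [-0.1 -1.  69.8] rot [ 0.0115  0.0038 -0.0741]
-0.1 -1.0 69.8 0.011 0.004 -0.074
1439 0.17634844994858978 ((562.2088623046875, 17.86762046813965), (56.1124382019043, 14.002446174621582), 13.766340255737305) [-3.19934787e-02  3.18030650e-01  1.47822929e+00 -9.37146524e-04
  1.33331279e+00 -1.77681558e+00]
```

View pics/w11.png

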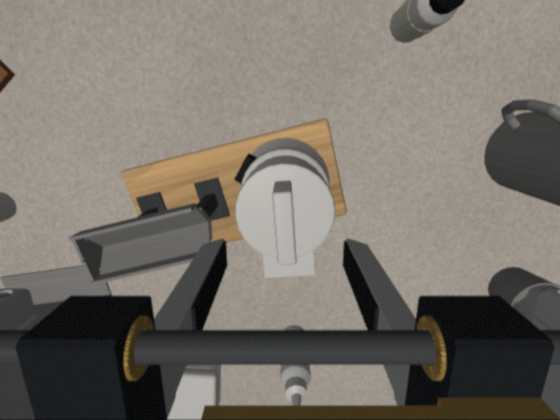

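>>> {"fn": "move_arm", "kwargs": {"rows": "0 -1 15 0.01 0.004 -0.072; 0 0 18 0 0 0; 0 0 15 0 0 0; 0 0 0 0 0 0; 0 0 0 0 0 0"}}

```text
time_s: 20.2
ee_pos: [0.5621, 0.0183, 0.2624]
eef_rot: [3.139, 0.0, 1.811]
force: [-0.7, -0.7, -0.5]
grip_width: 0.0703
```

```bash
python3 plan.py .5624 .0180 .2402 104.0 1
```

```text
now [0.5621 0.0183 0.2624] [1.7985e+02 1.0000e-02 1.0378e+02] t 20.2
shift tool mm [-0.3  0.1 22.2] rot [ 0.0026  0.0001 -0.0038]
-0.3 0.1 22.2 0.003 0.000 -0.004
```

>>> {"fn": "move_arm", "kwargs": {"rows": "-0.3 0 8 0.003 0 -0.004; 0 0 7 0 0 0; 0 0 6 0 0 0; 0 0 0 0 0 0; 0 0 0 0 0 0"}}

```text
time_s: 20.82
ee_pos: [0.5625, 0.0179, 0.2408]
eef_rot: [3.141, 0.0, 1.815]
force: [0.5, 0.7, 0.4]
grip_width: 0.0704
```

>>> {"fn": "move_arm", "kwargs": {"rows": "0 0 0 0 0 0; 0 0 0 0 0 0; 0 0 0 0 0 0; 0 0 0 0 0 0; 0 0 0 0 0 0; 0 0 0 0 0 0; 0 0 0 0 0 0", "grip": -1, "newtons": 40}}

```text
time_s: 21.7
ee_pos: [0.5626, 0.018, 0.2414]
eef_rot: [3.14, 0.001, 1.815]
force: [-0.5, 0.2, -0.2]
grip_width: 0.0141
```

```bash
python3 plan.py .5624 .0180 .236 24.3 1
```

```text
now [0.5626 0.018  0.2414] [1.7992e+02 4.0000e-02 1.0400e+02] t 21.7
shift tool mm [ 0.1 -0.2  5.4] rot [ 1.6000e-03 -4.0000e-04  1.3911e+00]
0.1 -0.2 5.4 0.002 -0.000 1.391
```

>>> {"fn": "move_arm", "kwargs": {"rows": "0 0 0.3 0 0 0.1; 0 0 0.5 0 0 0.16; 0 0 0.5 0 0 0.16; 0 0 0.5 0 0 0.16; 0 0 0.5 0 0 0.16; 0 0 0.5 0 0 0.16; 0 0 0.5 0 0 0.16; 0 0 0.3 0 0 0.12; 0 0 0.2 0 0 0.08; 0 0 0 0 0 0; 0 0 0 0 0 0"}}

```text
time_s: 23.08
ee_pos: [0.5626, 0.0181, 0.2376]
eef_rot: [3.14, -0.001, 0.518]
force: [0.1, 0.6, 0.0]
grip_width: 0.0138
```

```bash
python3 plan.py .5624 .0180 .236 24.3 1
```

```text
now [0.5626 0.0181 0.2376] [ 1.7992e+02 -6.0000e-02  2.9670e+01] t 23.075
shift tool mm [-0.2 -0.   1.6] rot [ 0.0014 -0.0011  0.0937]
-0.2 -0.0 1.6 0.001 -0.001 0.094
```

>>> {"fn": "move_arm", "kwargs": {"rows": "0 0 0.2 0 0 0.06; 0 0 0.1 0 0 0.025; 0 0 0 0 0 0; 0 0 0 0 0 0"}}

```text
time_s: 23.58
ee_pos: [0.5626, 0.0181, 0.2374]
eef_rot: [3.14, -0.001, 0.436]
force: [-0.1, -0.0, 0.9]
grip_width: 0.0137
```

```bash
python3 plan.py .5624 .0180 .236 24.3 1
python3 - <<'E'
from h import *
c=snap('wrist','w12')
E
```

```text
now [0.5626 0.0181 0.2374] [ 1.7992e+02 -7.0000e-02  2.4990e+01] t 23.575
shift tool mm [-0.2 -0.   1.4] rot [ 0.0014 -0.0012  0.012 ]
-0.2 -0.0 1.4 0.001 -0.001 0.012
```

View pics/w12.png

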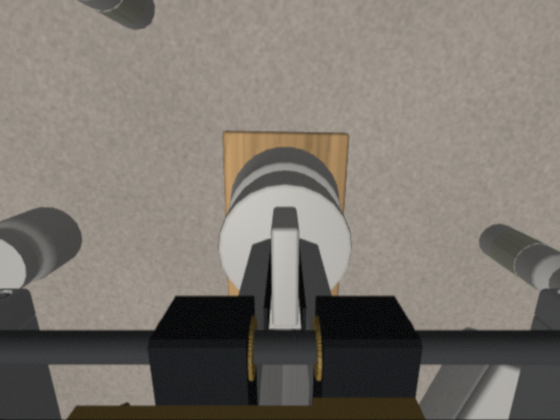

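>>> {"fn": "move_arm", "kwargs": {"rows": "0 0 0 0 0 0.015; 0 0 0 0 0 0; 0 0 0 0 0 0"}}

```text
time_s: 24.0
ee_pos: [0.5626, 0.0181, 0.2374]
eef_rot: [3.14, -0.001, 0.421]
force: [0.8, -0.0, -0.2]
grip_width: 0.0136
```

>>> {"fn": "move_arm", "kwargs": {"rows": "0 0 0 0 0 0; 0 0 0 0 0 0; 0 0 0 0 0 0; 0 0 -12 0 0 0; 0 0 -25 0 0 0; 0 0 -25 0 0 0; 0 0 -25 0 0 0; 0 0 -20 0 0 0; 0 0 0 0 0 0; 0 0 0 0 0 0", "grip": 0.5}}

```text
time_s: 25.25
ee_pos: [0.562, 0.0181, 0.3516]
eef_rot: [3.139, -0.003, 0.421]
force: [-0.3, 0.8, -0.2]
grip_width: 0.0705
```

```bash
python3 plan.py .59 -.04 .37 24.3 3
python3 - <<'E'
from h import *
c=snap('wrist','w13');W=cloud(c)
m=(abs(W[...,2]-.172)<.005)&(np.hypot(W[...,0]-.562,W[...,1]-.018)<.05)
P=W[m];r=cv2.minAreaRect((P[:,:2]*1000).astype(np.float32));print(len(P),np.median(P[:,2]),r)
E
```

```text
now [0.562  0.0181 0.3516] [179.86  -0.19  24.1 ] t 25.25
shift tool mm [  1.8  64.5 -18.3] rot [ 0.0024 -0.0033 -0.0034]
0.6 21.5 -6.1 0.001 -0.001 -0.001; 0.6 21.5 -6.1 0.001 -0.001 -0.001; 0.5 21.5 -6.1 0.001 -0.001 -0.001
1001 0.17235660033609468 ((562.129638671875, 18.457326889038086), (13.29600715637207, 55.65125274658203), 24.641948699951172)
```

View pics/w13.png

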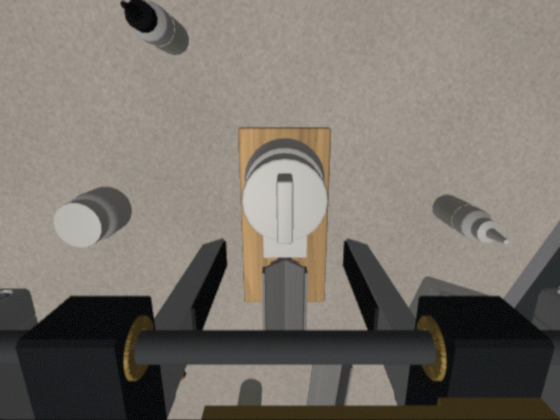

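>>> {"fn": "move_arm", "kwargs": {"rows": "0 22 -6 0.001 -0.001 0; 0 22 -6 0 0 0; 0 22 -6 0 0 0; 0 0 0 0 0 0; 0 0 0 0 0 0"}}

```text
time_s: 25.92
ee_pos: [0.5906, -0.0471, 0.368]
eef_rot: [-3.141, 0.001, 0.42]
force: [-0.2, 0.2, -0.4]
grip_width: 0.0705
```

Run:
```python
from h import *
c=snap('wrist','w14')
cv2.imwrite('pics/w14c.png',cv2.resize(c['color'][60:300,200:370],None,fx=3.4,fy=2.5*1.36,interpolation=cv2.INTER_CUBIC)[:])
snap('side','s14'); d=load('s14');cv2.imwrite('pics/s14c.png',cv2.resize(d['color'][150:300,220:360],None,fx=4,fy=4,interpolation=cv2.INTER_CUBIC))
```

```text
(no output)
```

View pics/w14c.png

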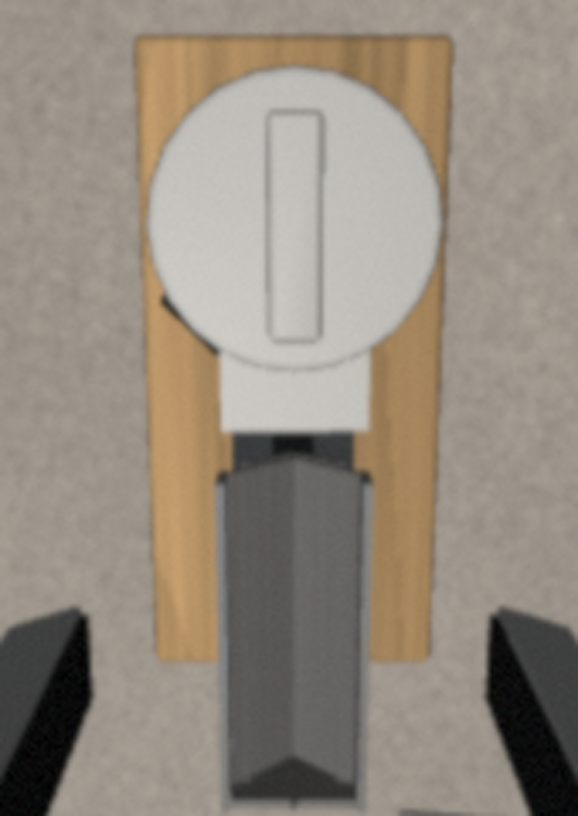

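View pics/s14c.png

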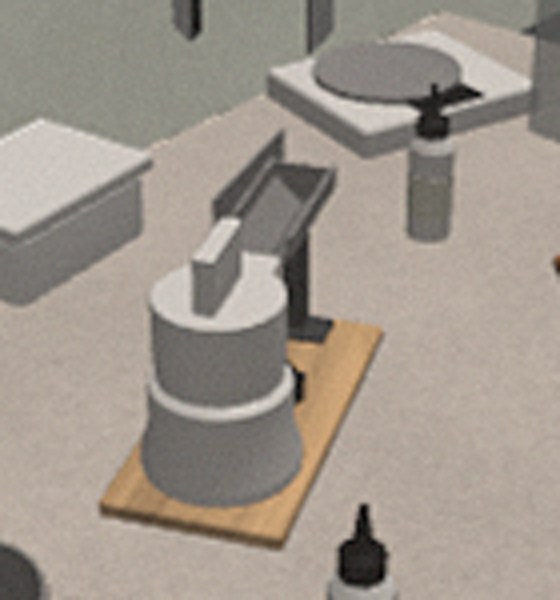

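Run:
```python
from h import *
c=load('w14')
g=lambda u,v,z:at_z(c,200+(u+.5)/3.4-.5,60+(v+.5)/3.4-.5,z)
s=np.array([np.cos(np.radians(-65.7)),np.sin(np.radians(-65.7))]);n=np.array([-s[1],s[0]])
def q(p): p=p[:2]-[.5622,.0180]; return (p@s*1000).round(1),(p@n*1000).round(1)
def yaw(a,b): d=b-a; return np.degrees(np.arctan2(d[1],d[0])).round(2)
print('rib',yaw(g(268,112,.172),g(267,340,.172)),yaw(g(323,112,.172),g(321,340,.172)))
print('mouth edge',yaw(g(221,432,.130),g(370,432,.130))-90, q(g(221,432,.130)),q(g(370,432,.130)))
print('board',yaw(g(136,38,.012),g(157,660,.012)),yaw(g(451,38,.012),g(431,660,.012)),yaw(g(136,37,.012),g(451,38,.012))-90,q(g(136,37,.012)),q(g(451,38,.012)),q(g(157,660,.012)),q(g(431,660,.012)))
print('chute',yaw(g(218,478,.138),g(224,806,.138)),yaw(g(371,477,.138),g(364,806,.138)),[q(g(u,v,.138)) for u,v in [(218,476),(371,476),(224,807),(364,807)]])
W=cloud(c);print('mouth top z',np.nanmedian(W[178:184,270:300,2]))
m=np.zeros(W.shape[:2],bool);m[195:300,262:312]=1
P=W[m&(abs(W[...,2]-.138)<.004)];r=cv2.minAreaRect((P[:,:2]*1000).astype(np.float32));print(r,q(np.array(r[0])/1000),np.median(P[:,2]))
# seating height: open-end and closed-end lip heights
t=(P[:,:2]-[.5622,.018])@s
print([ (lo,np.median(P[(t>lo)&(t<lo+.02),2]).round(4)) for lo in (.075,.1,.12,.15)])
P=W[m&(abs(W[...,2]-.11)<.004)]
```

```text
rib -66.52 -65.99
mouth edge -65.93 (np.float64(60.5), np.float64(-21.7)) (np.float64(60.6), np.float64(22.9))
board -66.07 -65.6 -66.14 (np.float64(-63.9), np.float64(-57.9)) (np.float64(-63.0), np.float64(59.2)) (np.float64(187.5), np.float64(-59.5)) (np.float64(187.9), np.float64(59.7))
chute -65.96 -65.95 [(np.float64(72.0), np.float64(-22.3)), (np.float64(72.1), np.float64(22.8)), (np.float64(182.3), np.float64(-22.8)), (np.float64(182.5), np.float64(22.3))]
mouth top z 0.13044467194693748
((615.2896728515625, -100.41017150878906), (47.14525604248047, 110.83746337890625), 24.017314910888672) (np.float64(129.8), np.float64(-0.3)) 0.13693383812091497
[(0.075, np.float64(0.1371)), (0.1, np.float64(0.1371)), (0.12, np.float64(0.1373)), (0.15, np.float64(0.137))]
```

Run:
```python
from h import *
c=snap('scene','sc15')
cv2.imwrite('pics/sc15c.png',cv2.resize(c['color'][175:275,215:325],None,fx=6,fy=6,interpolation=cv2.INTER_CUBIC)[:])
```

```text
(no output)
```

View pics/sc15c.png

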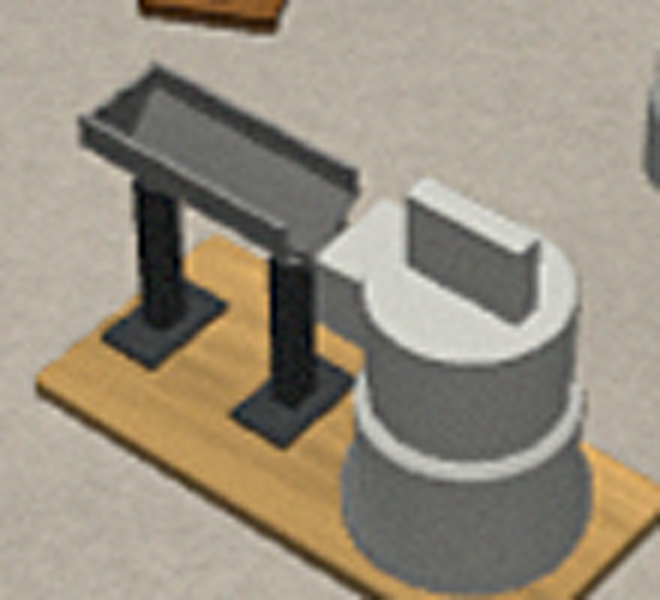

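View pics/sc15.png

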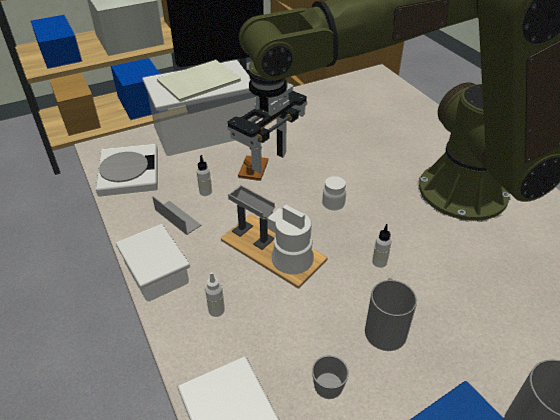

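```bash
python3 plan.py .685 -.2556 .28 24.1 6
```

```text
now [ 0.5904 -0.0465  0.3683] [-1.7999e+02  7.0000e-02  2.4100e+01] t 26.075
shift tool mm [  1.  229.5  88.2] rot [-0.0003  0.0011  0.0001]
0.2 38.2 14.7 -0.000 0.000 0.000; 0.2 38.2 14.7 -0.000 0.000 0.000; 0.2 38.2 14.7 -0.000 0.000 0.000; 0.2 38.2 14.7 -0.000 0.000 0.000; 0.2 38.2 14.7 -0.000 0.000 0.000; 0.2 38.2 14.7 -0.000 0.000 0.000
```

>>> {"fn": "move_arm", "kwargs": {"rows": "0 38 10 0 0 0; 0 38 13 0 0 0; 0 38 14 0 0 0; 0 38 16 0 0 0; 0 36 16 0 0 0; 0 34 14 0 0 0; 0 0 0 0 0 0; 0 0 0 0 0 0"}}

```text
time_s: 27.08
ee_pos: [0.6844, -0.2499, 0.2833]
eef_rot: [-3.141, -0.0, 0.428]
force: [-0.9, 0.3, -0.1]
grip_width: 0.0704
```

Run:
```python
from h import *
c=snap('wrist','w16'); o=c['obs'];print(o['ee_pos'],o['eef_rot'],o['time_s'])
s=np.array([np.cos(np.radians(-65.9)),np.sin(np.radians(-65.9))])
u,v=proj(c,[*( [.5622,.018]+.184*s),.12]).astype(int);print(u,v)
v0=max(0,v-50)
cv2.imwrite('pics/w16c.png',cv2.resize(c['color'][v0:v0+90,u-60:u+60],None,fx=6,fy=6,interpolation=cv2.INTER_CUBIC)[:]);print(v0,u-60)
```

```text
[ 0.68436059 -0.24985381  0.28325865] [-3.14097718e+00 -3.03273489e-04  4.27898838e-01] 27.075
282 71
21 222
```

View pics/w16.png

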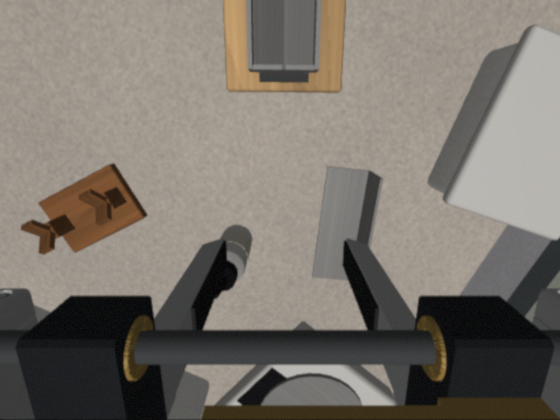

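View pics/w16c.png

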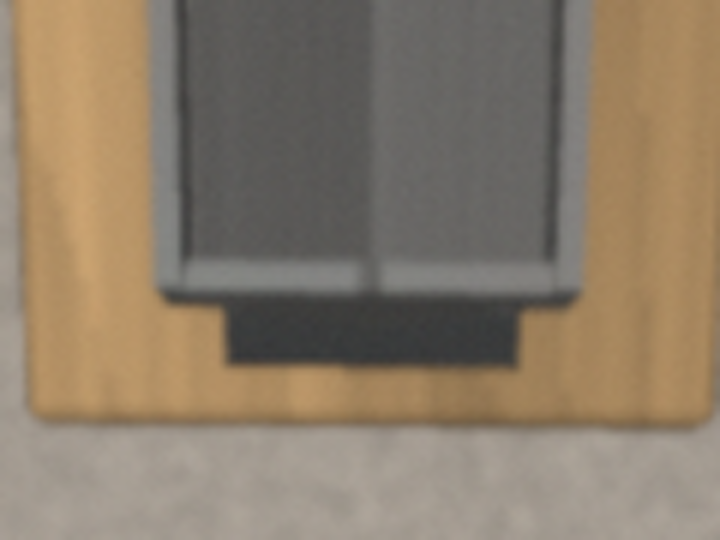

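Run:
```python
from h import *
c=load('w16')
s=np.array([np.cos(np.radians(-65.9)),np.sin(np.radians(-65.9))])
g=lambda u,v,z:((at_z(c,222+(u+.5)/6-.5,21+(v+.5)/6-.5,z)[:2]-[.5622,.018])@s*1000).round(1)
print('lip top',g(170,290,.138),g(575,290,.138),'lip bottom',g(170,303,.122),g(575,303,.122),'board end(190)',g(60,418,.012),g(680,425,.012),'post plate',g(370,365,.015))
c=load('w8'); o=c['obs'];print(o['ee_pos'])
g=lambda u,v,z:((at_z(c,200+(u+.5)/2.7-.5,80+(v+.5)/2.7-.5,z)[:2]-[.5622,.018])@s*1000).round(1)
print('w8 open',g(156,186,.138),g(305,186,.138),'closed',g(165,521,.138),g(297,521,.138),'board end',g(105,403,.012),g(354,403,.012))
```

```text
lip top 185.1 184.8 lip bottom 184.4 184.1 board end(190) 189.6 190.0 post plate 181.0
[ 0.61453716 -0.09938098  0.31614028]
w8 open 74.2 74.1 closed 183.9 183.8 board end 188.3 188.1
```

```bash
python3 -c "
from h import *
a=cloud(load('scene0'));b=cloud(load('sc15'))
for nm,(u,v) in dict(bc=(204,180),guard=(178,213),ba=(382,250),jar=(335,185),jug=(390,310),bb=(215,300),cup=(330,385)).items(): print(nm,(abs(a[v,u]-b[v,u])*1000).round(1))
print(ctrl.hand_in())"
```

```text
bc [0.3 1.1 1. ]
guard [0.8 3.6 3.3]
ba [2.  2.2 3.1]
jar [4.2 6.1 6.1]
jug [2.  1.9 3.5]
bb [1.1 4.1 5.4]
cup [0.2 0.3 0.6]
the job is handed in; nothing more can be done
None
```

The job is handed in at about 27 s of the 72 s. The chute is nested in the rest and the hopper top is screwed down with its mouth facing along the chute.

**Chute:** I gripped it by the lips, carried it over and lowered it into the rest until it stopped, with the open end towards the grater.
- Its ends measured at 74.2 and 183.9 mm along the board, against the rest's nominal 74 and 184 mm. The lips were level at about 137 mm (138 expected).
- Readings from other views put its centre at 127 to 130 mm against the nominal 129. I could not see the rest's own end under the chute, so the ends being level rests on these measurements.

**Hopper top:** I turned it about 224° (3.9 rad) clockwise in two grips.
- The rib dropped about 11 mm, which fits the thread pitch.
- No black thread shows in the side and scene views. The mouth (−65.9°), rib (about −66.2°), chute (−66.0°) and board (−65.9°) agree to within roughly half a degree.

**Bystanders:** They look unmoved in the before and after pictures. Single-pixel depth comparisons differed by up to about 6 mm at the jar, which I took for noise because the arm never came near it. I did not check those further. The gripper was clear of everything at hand-in.

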